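Stock the filter shelf and press its label holder home

ROBOT

A 7-joint arm with a two-finger parallel gripper is mounted at the origin on the work surface. World frame = base frame: x ahead of the robot, y to its left, z up, the work surface at z = 0. Lengths are in m, angles in degrees, forces in N, time in s.
With the tool pointing down it reaches from about 0.4 to 0.925 m from the base axis. Payload 4.1 kg.
Tool frame: the origin (TCP) lies between the finger pads; the fingertips stand 8 mm ahead of it and the grasp point (between the pads) lies 11 mm behind it (arm.nose_length is the distance from the TCP to the fingertips, in m); z points along the fingers, y is the line along which they close (so a half turn about z gives the same grasp; the last joint's range is limited). The gripper opens to 85 mm and grips with 20 to 120 N. Pads are 22 mm wide; open, the fingers measure 114 mm over their backs; the gripper's body (76 mm by 85 mm) begins 54 mm behind the grasp point. The pads swing forward as they close: fully open they stand 13 mm farther back than shut.
Start: joints at [57.64, 22.827, 2.584, 88.041, -1.071, 69.15, -2.905], TCP at [0.292, -0.581, 0.239] pointing down, gripper open.
Joint ranges: [-161.44, 161.44], [-28.35, 127.94], [-78.24, 83.42], [0, 140.83], [-78.03, 258.03], [13.02, 114.36], [-168.23, 168.23]. Speed limits (degrees/s): [147.25, 147.25, 180, 180, 180, 180, 180].

INTERFACE

Orientations are given as a 3x3 rotation matrix whose columns are the frame's x, y, z axes.
In Python, from cell import arm gives the robot as it stands.
- The arm moves only by the tool jog_arm, never from a script. Its argument "commands" is a list of rows, each a list of 3 entries, a list of its own where there are three numbers: the shift along the world's x, y, z scaled (see below), then the turn, a rotation vector about the world's x, y, z scaled (see below), then the opening, from -1 (shut) to 1 (fully open). A call has exactly 5 rows; each row shifts and turns the commanded pose from where the row before left it; what a row does not reach is not made up. The controller multiplies each number of a shift by 0.025 m and each number of a turn by 0.08 rad. A row lasts 1/8 s, in which the tool goes at most 62.5 mm and 10.7 degrees, less where a joint would pass 70% of its speed; a pose out of reach is approached as far as the arm can. A call with a number of a shift or a turn outside -1 to 1 is refused whole. A call with a gripper value outside its range is refused whole. The fingers move at their own pace and stop on an object; the grip force is fixed at half the most. Time passes only in rows, so rows that do not move let the fingers close, or fill a call up. It gives the time, the measured TCP pose, the force, the opening and the grip force at its end, in the units of the state.
- arm.observe(): the state, without advancing time (a new reading comes with each control period).
- arm.camera(name): name is "scene" or "top"; returns (picture, depth): 480x640x3 uint8, red, green, blue; 480x640 float32, m along the optical axis (not along the pixel's ray), 0 where there is no reading.
- arm.camera_info(name): a dict with "mtx" (3x3 intrinsics, pixels), "k1" (the pictures are not rectified: a ray, as slopes to the right and down, at radius r is drawn at 1 + k1 r^2 times it, then the intrinsics apply), "eye" and "attitude" of the camera in the world. Camera axes: x right, y down, z forward; pixel columns grow to the right and rows downward; lengths in m; the calibration is good to about 2 mm. A picture is of the moment at which its call begins. camera_info takes no time and is no camera call.
- arm.finish_job(): hands the job in; it is judged then, once.
Trained networks look in the newest picture that a camera, given by its name, has taken for a name from the list of things; names that differ only in an ending like _2 or _b are one class to them, and where a whole thing is asked for, a point or a joint stands for the part that bears it (a point fixed in the world has none). Each returns a list of dicts, best first, with "confidence" (0 to 1); they miss things now and then, are a little off and sometimes report something else, mostly with a low value. They report only what shows in the picture. A call takes as long as a camera call. They do not tell look-alikes from the thing itself.
- arm.trace(camera, label): "pixels" (480x640 bool, what is visible of it) and "box" ([left, top, right, bottom] in pixels, round what is visible of it).
The state is a dict: "t": time; "joint_positions": joint angles; "qvel": joint speeds; "effort": joint torques, N m; "tool_pos": TCP position; "tcp_rot": TCP orientation; "wrist_force": force on the tool from outside, world axes, zero at the start; "wrist_torque": the same for the moment, N m; "grip_width": opening from 0.0 (shut) to 1.0 (fully open); "finger_force": force on a finger pad.
Only numpy, scipy, OpenCV 4.12 (cv2) and the standard library are available. Lean on these libraries where they do the work, as an engineer would, in place of code of your own. Each camera call takes 0.05 s, during which the arm holds its last target. There are 200 camera calls.

TASK

Lay the loose orange filter cassette squarely on top of the pile of two orange cassettes on the grey shelf, edges flush, and let go of it. Then take the white label holder out of its wooden rest and push its tongue down behind the green lip on the shelf's front edge, firmly but without ramming it, against the spring until its shoulders sit on the black cheeks, and finish while still holding it pressed home like that: the program ends with the gripper on the holder, never let go. Leave the blue cassette and the other things on the table where they are.

Things in the scene. Friction and masses are not known exactly. Their poses are not given: they have to be found in the camera images.
- loose_orange_center (a point): a flat rigid filter cassette, 64 (its x) x 50 (its y) x 16 mm high, about 90 g, black frame with an orange pane and an orange band on the sides; the point is its centre, half-way up (8 mm above its underside). It starts flat on the table left of the shelf, at one of two places (the blue cassette is at the other), long side within about 30 degrees of the world x axis.
- pile_top_center (a point): a flat rigid filter cassette, 64 (its x) x 50 (its y) x 16 mm high, about 90 g, black frame with an orange pane and an orange band on the sides; the point is its centre, half-way up (8 mm above its underside). It is the upper one of the pile of two that stands on the shelf, its top 62 mm above the table; nothing fixes the pile, it only rests there.
- pile_low_center (a point): a flat rigid filter cassette, 64 (its x) x 50 (its y) x 16 mm high, about 90 g, black frame with an orange pane and an orange band on the sides; the point is its centre, half-way up (8 mm above its underside). It is the lower one of the pile, resting on the shelf's deck, which is 30 mm above the table.
- loose_blue_center (a point): a flat rigid filter cassette, 64 (its x) x 50 (its y) x 16 mm high, about 90 g, black frame with a blue pane and a blue band on the sides; the point is its centre, half-way up (8 mm above its underside). Lies flat on the table; to be left alone.
- holder_center (a point): Centre of the label holder's white plate: 10 thick (x) x 90 wide (y) x 50 mm high, pale label and green stripe on both (like) faces; z up. A centred aluminium tongue 5 x 56 x 24 mm hangs below, its tip 49 mm under this point; the plate's lower edge (shoulders) is 25 mm under it. 70 g. Starts upright in the rest, shoulders 30 mm above the table; pinch its 10 mm thickness from above.
- holder_tip (a point): Middle of the lower end of the holder's tongue; axes as the holder's (x through its thickness, y along its width, z up). In the rest it stands 24 mm deep in the slot: lift over 24 mm to free it.
- rest: Fixed dark wooden block, 52 (its x) x 110 (its y) x 30 mm high, with an open-topped slot along y that is 8 x 64 mm wide; origin at the centre of its underside.
- shelf: Fixed low grey shelf. Origin on the table; x points from its front edge (robot's side) to its back, y left. Deck 30 mm high, from x = -37 to +77 mm, 160 mm wide, with a rear kerb 60 mm high. The label pocket is on the front edge, x = -63 to -37 mm, between two black cheeks (each 26 x 45 mm, 36 mm high).
- slot_mouth (a point): Centre of the label pocket's mouth, level with the cheeks' tops, 36 mm above the table; axes as the shelf's. Upright slot behind the green lip, 70 mm long (y), 8 mm wide (x) but flared to 18 mm at the top 10 mm. The tongue goes straight down, holder's x along the shelf's x, either way round. Its tip meets the spring bar 15 mm below this point and is 24 mm below when shoulders seat.
- press_bar (a joint): Orange spring bar at the bottom of the pocket (62 x 6.5 mm). Value: how far it is pressed down, in m: 0 up, 0.009 with the holder fully home (shoulders on the cheeks), stop at 0.010. The spring pushes back with about 2 N at 0 and 8.4 N at 0.009, and lifts the holder again if it is let go.
- driver_grip (a point): Handle of a screwdriver 170 mm long lying on the table right of and behind the shelf; leave alone.
- jar: Loose jar, radius 26 mm, 70 mm high, at the left; origin at the centre of its underside; leave alone.
- post: Loose steel post 85 mm high, radius 6.5 mm, on a round foot of radius 25 mm, behind the shelf; origin at the centre of its underside; leave alone.
- beam_block: Loose black block, 20 x 50 x 60 mm high, behind the shelf; origin at the centre of its underside; leave alone.
Mind the look-alikes: they are no part of the job. What is shaped like the shelf but pink is not meant.

How it is judged (in metres and radians):
On the way, in this order (a step that is already met when the one before it is completed fails the run):
1. the loose orange cassette lies squarely on the pile, let go and at rest (horizontal distance between loose_orange_center and pile_top_center below 0.006 m and z of loose_orange_center in the frame of pile_top_center between 0.013 and 0.019 m and angle between the x axis of loose_orange_center and the x axis of pile_top_center, either way round below 0.12 rad and angle between loose_orange_center's own z axis and vertical below 0.06 rad and horizontal distance between pile_top_center and pile_low_center below 0.006 m and angle between the x axis of pile_top_center and the x axis of pile_low_center, either way round below 0.12 rad and linear speed of loose_orange below 0.02 m/s and contact force between the fingers and loose_orange below 0.2 N), for 0.2 s.
2. the holder's tongue has entered behind the lip, while it is held (x of holder_tip in the frame of slot_mouth between -0.006 and 0.006 m and y of holder_tip in the frame of slot_mouth between -0.012 and 0.012 m and z of holder_tip in the frame of slot_mouth below -0.012 m and contact force between the fingers and label_holder above 0.5 N), for 0.05 s.
At the end, for the whole second after the job is handed in: Orange cassette still and let go on the pile, centred within 6 mm and square within 0.12 rad; holder upright, tongue behind the lip (within 6 mm across, 12 mm along), spring bar pressed at least 7 of its 9 mm, fingers still on the holder with over 2 N (all of step 1 and x of holder_tip in the frame of slot_mouth between -0.006 and 0.006 m and y of holder_tip in the frame of slot_mouth between -0.012 and 0.012 m and z of holder_tip in the frame of slot_mouth below -0.0205 m and value of joint press_bar above 0.007 m and angle between holder_center's own z axis and vertical below 0.14 rad and linear speed of label_holder below 0.01 m/s and contact force between the fingers and label_holder above 2 N); the arm keeps its last pose, push and grip.
It fails at once if the pile is shoved more than 15 mm (distance of any of pile_low_center, pile_top_center from where it was at the start of the episode above 0.015 m).
It fails at once if the blue cassette, screwdriver, jar, post or beam block is moved more than 15 mm (distance of any of loose_blue_center, driver_grip, jar, post, beam_block from where it was at the start of the episode above 0.015 m).
It fails at once if the holder is rammed into the shelf with more than 90 N (contact force between label_holder and shelf above 90 N).
It also fails if it takes over 51 s, if anything falls off the work surface, if the arm or the gripper's body presses on something with over 40 N, if the wrist force passes 120 N, or if a joint passes its speed limit or range.

## Working session

There is one attempt and no reset: what is moved stays moved. The work goes in short steps, Python scripts to look and compute and a tool call to move; the robot and the scene stay as the last step left them, time stands still between calls to the robot, and variables do not carry over. Pictures are saved under pics/ and viewed, at most 10 in all, crops included, and the job is handed in when it is done.

Besides the shell and the picture viewer there is one more tool, called after "Call:" as a command line: name --argument value ..., lists and objects as JSON in quotes. jog_arm: Moves the arm, as the interface text tells. Its arguments: {"type":"object","properties":{"commands":{"type":"array"}},"required":["commands"]}

```bash
mkdir -p pics; ls; cat > h.py <<'E'
import numpy as np, cv2
from cell import arm
def snap(n,f=None):
    p,d=arm.camera(n)
    if f: cv2.imwrite('pics/'+f,p[:,:,::-1])
    return p,d
def cloud(n,d):
    i=arm.camera_info(n);K=np.array(i['mtx']);v,u=np.mgrid[:480,:640]
    x=(u-K[0,2])/K[0,0];y=(v-K[1,2])/K[1,1];a,b=x.copy(),y.copy()
    for _ in range(8):
        s=1+i['k1']*(a*a+b*b);a,b=x/s,y/s
    P=np.stack([a*d,b*d,d],-1)@np.array(i['attitude']).T+np.array(i['eye'])
    P[d<=0]=np.nan
    return P
E
python3 - <<'E'
from h import *
np.set_printoptions(precision=4,suppress=True)
for n in('scene','top'):
    i=arm.camera_info(n);print(n,i)
    p,d=snap(n,n+'0.png');P=cloud(n,d)
    for l in ['loose_orange_center','loose_blue_center','holder_center','rest','shelf','jar','post','beam_block','driver_grip']:
        for r in arm.trace(n,l)[:4]:
            q=P[r['pixels']];q=q[~np.isnan(q[:,0])]
            print(l,round(r['confidence'],2),np.array(r['box']).round(),len(q),np.median(q,0) if len(q) else '', np.percentile(q[:,2],97) if len(q) else '')
s=arm.observe();print(s)
E
```

```text
pics
scene {'mtx': array([[516.246 ,   0.    , 320.2161],
       [  0.    , 516.246 , 238.0842],
       [  0.    ,   0.    ,   1.    ]]), 'k1': -0.1200889898175795, 'eye': array([ 1.0676, -0.6488,  0.8924]), 'attitude': array([[ 0.751 ,  0.4466, -0.4863],
       [ 0.6601, -0.4934,  0.5664],
       [ 0.013 , -0.7464, -0.6654]])}
loose_orange_center 0.69 [400. 227. 426. 250.] 418 [0.6044 0.2601 0.0149] 0.01871448248986723
loose_orange_center 0.23 [414. 271. 437. 304.] 420 [0.7386 0.1108 0.0142] 0.08407199175885156
loose_blue_center 0.59 [360. 202. 384. 223.] 367 [0.4614 0.271  0.0148] 0.018644661573100393
holder_center 0.76 [189. 308. 223. 352.] 694 [ 0.4771 -0.3074  0.0636] 0.08184553264851688
holder_center 0.28 [269. 259. 360. 335.] 3455 [ 0.5591 -0.0796  0.0307] 0.06083483108202228
rest 0.63 [186. 318. 236. 368.] 1020 [ 0.4876 -0.3139  0.0284] 0.033002470141868565
shelf 0.88 [271. 259. 363. 337.] 3221 [ 0.5608 -0.0829  0.0308] 0.0607114392714835
shelf 0.84 [180. 233. 269. 300.] 3486 [ 0.3319 -0.1499  0.0308] 0.05990209952511027
shelf 0.75 [305. 151. 371. 195.] 2103 [0.2835 0.3397 0.
[... 2200 characters left out ...]
413415
driver_grip 0.73 [433. 162. 466. 199.] 313 [ 0.7087 -0.2894  0.0214] 0.02766468376989051
{'t': 1.0, 'joint_positions': array([57.6397, 22.8268,  2.5852, 88.0393, -1.0719, 69.1521, -2.9052]), 'qvel': array([-0.0076,  0.0457,  0.0697,  0.0463,  0.0443,  0.0137,  0.0646]), 'effort': array([  0.0002, -47.5037,   1.3629, -25.4532,   0.0115,   0.001 ,
        -0.    ]), 'tool_pos': array([ 0.292 , -0.5808,  0.2394]), 'tcp_rot': array([[ 0.8934,  0.4492,  0.    ],
       [ 0.4492, -0.8934, -0.0001],
       [-0.    ,  0.0001, -1.    ]]), 'wrist_force': array([-0.4343,  0.3655, -0.2385]), 'wrist_torque': array([-0.0374,  0.0605, -0.0332]), 'finger_force': 0.0, 'grip_width': 1.0036516521691534}
```

View pics/scene0.png

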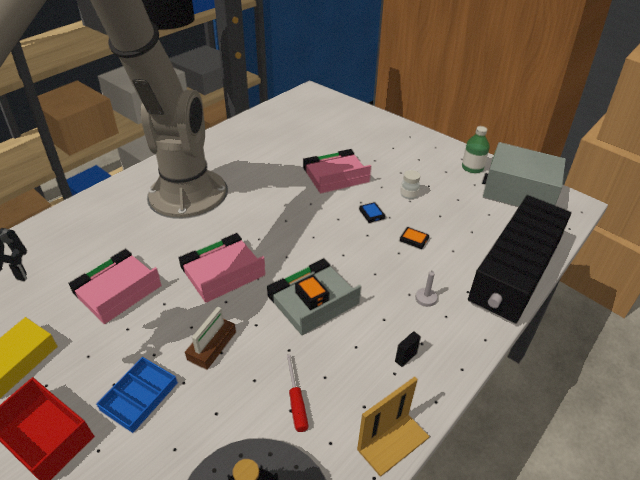

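View pics/top0.png

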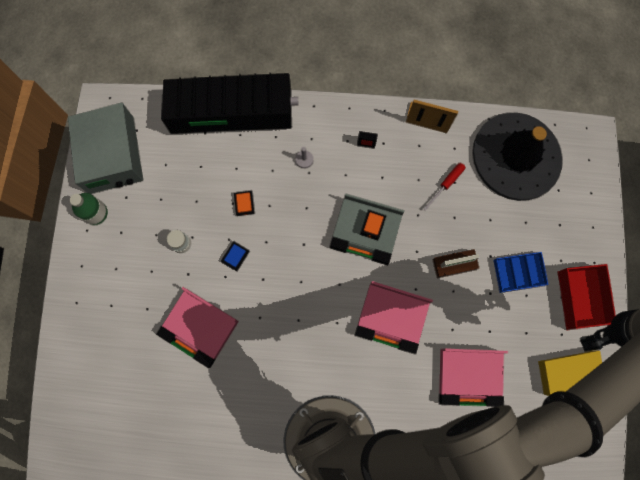

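```bash
cat >> h.py <<'E'
def toplane(n,uv,z):
    i=arm.camera_info(n);K=np.array(i['mtx']);q=(np.atleast_2d(uv).astype(float)-K[:2,2])/K[0,0];a=q.copy()
    for _ in range(8): a=q/(1+i['k1']*(a**2).sum(1,keepdims=True))
    r=np.c_[a,np.ones(len(a))]@np.array(i['attitude']).T;e=np.array(i['eye'])
    return (e+r*((z-e[2])/r[:,2])[:,None])[:,:2]
def proj(n,X):
    i=arm.camera_info(n);K=np.array(i['mtx']);c=(np.atleast_2d(X)-i['eye'])@np.array(i['attitude'])
    a=c[:,:2]/c[:,2:];a=a*(1+i['k1']*(a**2).sum(1,keepdims=True));return a*K[0,0]+K[:2,2]
def pane(n,p,xy,z,color,R=.05):
    """centre, long-axis angle, size of coloured pane near xy on plane z (subpixel through upsampling)"""
    hsv=cv2.cvtColor(p,cv2.COLOR_RGB2HSV);H,S,V=[hsv[...,k].astype(int) for k in range(3)]
    m=(S>140)&(V>60)&((abs(H-12)<8) if color=='o' else (abs(H-108)<14))
    v,u=np.nonzero(m);X=toplane(n,np.c_[u,v],z);k=np.hypot(*(X-xy).T)<R;X=X[k]
    r=cv2.minAreaRect((X*1000).astype(np.float32));C=np.cov(X.T);w,V=np.linalg.eigh(C)
    a=np.degrees(np.arctan2(V[1,1],V[0,1]));return X.mean(0),(a+90)%180-90,r,len(X),np.sqrt(12*w)
E
python3 - <<'E'
from h import *
np.set_printoptions(precision=4,suppress=True)
I={}
for n in('scene','top'):
    p,d=snap(n);I[n]=p
    for nm,xy,z,c in(('loose',(.6,.263),.016,'o'),('blue',(.459,.273),.016,'b'),('pile',(.555,-.075),.062,'o')):
        print(n,nm,pane(n,p,xy,z,c,.04))
    P=cloud(n,d);Z=P[...,2]
    for nm,xy,R,lo,hi in(('loose',(.6,.263),.05,.011,.022),('pile',(.555,-.075),.05,.056,.07),('holder',(.472,-.3),.065,.072,.09),('rest',(.472,-.3),.08,.024,.036)):
        k=(Z>lo)&(Z<hi)&(np.hypot(P[...,0]-xy[0],P[...,1]-xy[1])<R);q=P[k]
        if len(q)>5:print(n,nm,len(q),np.median(q[:,2]),cv2.minAreaRect((q[:,:2]*1000).astype(np.float32)))
a=I['scene'];b=I['top']
f=lambda im,x,y,w,h,s:cv2.resize(im[y:y+h,x:x+w],None,fx=s,fy=s,interpolation=cv2.INTER_CUBIC)
A=f(a,260,250,110,90,5);B=f(b,325,185,90,90,5)[:450]
C=f(a,180,300,70,75,5)[:,:350];D=f(b,425,240,65,45,5)
can=np.zeros((830,1000,3),np.uint8);can[:450,:550]=A;can[:450,550:1000]=B
can[450:825,:350]=C;can[450:675,360:685]=D
can=can[:,:,::-1];cv2.imwrite('pics/crop1.png',cv2.resize(can,(720,598)))
E
```

```text
scene loose (array([0.6008, 0.2693]), np.float64(10.038285264107742), ((603.526123046875, 270.0671691894531), (61.87575912475586, 40.940860748291016), 12.070817947387695), 221, array([0.0405, 0.0559]))
scene blue (array([0.4557, 0.2783]), np.float64(-30.686974055728058), ((461.6717224121094, 275.3000183105469), (38.820281982421875, 71.25109100341797), 62.452056884765625), 184, array([0.0383, 0.0595]))
scene pile (array([ 0.5544, -0.0757]), np.float64(-17.428097129284453), ((559.0693969726562, -76.93341827392578), (39.602928161621094, 67.72236633300781), 74.12866973876953), 343, array([0.039 , 0.0586]))
scene loose 350 0.01577331221781897 ((601.21435546875, 264.8974609375), (65.76232147216797, 53.5116081237793), 11.394266128540039)
scene pile 535 0.0618037359402589 ((562.07958984375, -78.48756408691406), (51.591896057128906, 83.18238830566406), 74.47349548339844)
scene holder 253 0.07925354008557484 ((472.0654602050781, -301.41650390625), (14.885592460632324, 90.35904693603516), 15.482802391052246)
scene rest 693 0.03025563347552529 ((472.1386413574219, -301.06597900390625), (55.16162
[... 493 characters left out ...]
loat64(-16.471304022285523), ((551.08349609375, -75.40066528320312), (38.823692321777344, 59.20741271972656), 74.65056610107422), 312, array([0.0392, 0.0534]))
top loose 403 0.01566011290657654 ((602.173828125, 266.79193115234375), (65.57022857666016, 50.36063766479492), 12.247294425964355)
top pile 474 0.061506912854323414 ((554.14501953125, -75.45832061767578), (50.20027160644531, 65.77165222167969), 74.76172637939453)
top holder 150 0.07928434737814027 ((471.8683776855469, -301.0971984863281), (11.541596412658691, 90.54341888427734), 15.743156433105469)
top rest 618 0.029015054067645818 ((471.82928466796875, -300.7616271972656), (53.545982360839844, 113.61322784423828), 14.93912410736084)
```

View pics/crop1.png

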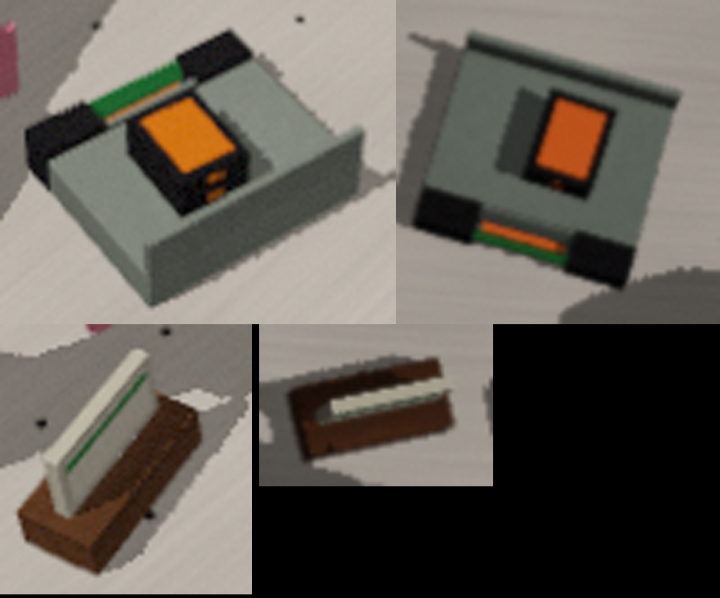

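```bash
python3 - <<'E'
from h import *
np.set_printoptions(precision=4,suppress=True)
print(arm.nose_length,arm.observe()['t'])
for n in('scene','top'):
    p,d=snap(n);P=cloud(n,d);Z=P[...,2]
    g=p.astype(int).max(-1)
    k=(Z>.0305)&(Z<.041)&(np.hypot(P[...,0]-.5,P[...,1]+.065)<.11)&(g<60)&(P[...,0]<.55)
    # black cheek tops connected
    k=k.astype(np.uint8);N,L,S,_=cv2.connectedComponentsWithStats(k)
    for j in range(1,N):
        if S[j,4]>40:
            q=P[L==j];print(n,S[j],np.median(q,0),cv2.minAreaRect((q[:,:2]*1000).astype(np.float32)))
    q=P[np.isin(L,[j for j in range(1,N) if S[j,4]>40])];print('both',cv2.minAreaRect((q[:,:2]*1000).astype(np.float32)))
    H=cv2.cvtColor(p,cv2.COLOR_RGB2HSV)
    near=np.hypot(P[...,0]-.5,P[...,1]+.065)<.05
    for nm,h0,h1,z in(('green',50,75,.036),('bar',5,22,.021)):
        m=(H[...,0]>h0)&(H[...,0]<h1)&(H[...,1]>110)&near&(Z<.045);v,u=np.nonzero(m)
        print(nm,len(u),np.median(P[m],0),toplane(n,np.c_[u,v],z).mean(0),np.percentile(P[m][:,2],[5,50,95]))
E
```

```text
0.008 1.1
scene [309 259  21  14 159] [0.5024 0.0059 0.0354] ((502.4149475097656, 6.080356597900391), (43.88761901855469, 27.533143997192383), 77.61566925048828)
scene [267 279  23  15 189] [ 0.4778 -0.1064  0.0356] ((476.27752685546875, -104.20939636230469), (46.15695571899414, 29.062244415283203), 76.14689636230469)
both ((489.4571838378906, -49.57902526855469), (158.4436492919922, 29.182483673095703), 76.45922088623047)
green 117 [ 0.4818 -0.0499  0.0303] [ 0.486  -0.0525] [0.0237 0.0303 0.0351]
bar 21 [ 0.4854 -0.0436  0.0212] [ 0.4858 -0.0463] [0.0184 0.0212 0.024 ]
top [330 237  20  13 168] [0.5027 0.0074 0.035 ] ((502.5511474609375, 6.386104583740234), (48.7950325012207, 26.696128845214844), 78.8110122680664)
top [371 249  20  14 171] [ 0.4765 -0.1025  0.0355] ((477.3114013671875, -102.22969055175781), (47.39261245727539, 26.908050537109375), 77.62765502929688)
both ((489.97265625, -47.650360107421875), (159.5757598876953, 27.393115997314453), 77.1713638305664)
green 53 [ 0.479  -0.0505  0.0317] [ 0.4778 -0.0493] [0.0062 0.0317 0.0371]
bar 93 [ 0.4909 -0.0487  0.0201] [ 0.4926 -0.0485] [0.0125 0.0201 0.0345]
```

Call:
jog_arm --commands '[[[0.3,0.9,0],[0,0,1],0.3],[[0.35,1,0],[0,0,1],0.3],[[0.35,1,0],[0,0,1],0.3],[[0.35,1,0],[0,0,1],0.3],[[0.35,1,0],[0,0,1],0.3]]'

```text
t: 1.82
tool_pos: [0.3348, -0.4573, 0.2394]
tcp_rot: [[0.645, 0.764, 0.0], [0.764, -0.645, -0.0], [-0.0, 0.0, -1.0]]
wrist_force: [0.3, -0.4, 0.9]
grip_width: 0.649
finger_force: 0.0
```

Call:
jog_arm --commands '[[[0.35,0.97,0],[0,0,1],0.6],[[0.35,0.97,0],[0,0,1],0.6],[[0.35,0.97,0],[0,0,1],0.6],[[0.35,0.97,0],[0,0,1],0.6],[[0.35,0.97,0],[0,0,1],0.6]]'

```text
t: 2.45
tool_pos: [0.3788, -0.3354, 0.2394]
tcp_rot: [[0.295, 0.955, 0.0], [0.955, -0.295, -0.0], [-0.0, 0.0, -1.0]]
wrist_force: [-0.5, -0.1, -0.5]
grip_width: 0.799
finger_force: 0.0
```

Call:
jog_arm --commands '[[[0.35,0.97,0],[0,0,1],0.6],[[0.35,0.97,0],[0,0,1],0.6],[[0.35,0.97,0],[0,0,1],0.6],[[0.35,0.97,0],[0,0,1],0.6],[[0.35,0.97,0],[0,0,1],0.6]]'

```text
t: 3.08
tool_pos: [0.4226, -0.2141, 0.2394]
tcp_rot: [[-0.1, 0.995, 0.0], [0.995, 0.1, -0.0], [-0.0, 0.0, -1.0]]
wrist_force: [1.7, -0.1, 0.8]
grip_width: 0.8
finger_force: 0.0
```

Call:
jog_arm --commands '[[[0.35,0.97,0],[0,0,1],0.6],[[0.35,0.97,0],[0,0,1],0.6],[[0.35,0.97,0],[0,0,1],0.6],[[0.35,0.97,0],[0,0,1],0.6],[[0.35,0.97,0],[0,0,1],0.6]]'

```text
t: 3.7
tool_pos: [0.4663, -0.0929, 0.2393]
tcp_rot: [[-0.48, 0.877, 0.0], [0.877, 0.48, 0.0], [-0.0, 0.0, -1.0]]
wrist_force: [0.5, 0.3, 0.2]
grip_width: 0.803
finger_force: 0.0
```

Call:
jog_arm --commands '[[[0.35,0.97,0],[0,0,1],0.6],[[0.35,0.97,0],[0,0,1],0.6],[[0.35,0.97,0],[0,0,1],0.6],[[0.35,0.97,0],[0,0,1],0.6],[[0.35,0.97,0],[0,0,1],0.6]]'

```text
t: 4.32
tool_pos: [0.5101, 0.0283, 0.2393]
tcp_rot: [[-0.784, 0.621, 0.0], [0.621, 0.784, 0.0], [-0.0, 0.0, -1.0]]
wrist_force: [-0.0, -0.5, 0.2]
grip_width: 0.798
finger_force: 0.0
```

Call:
jog_arm --commands '[[[0.35,0.97,0],[0,0,1],0.6],[[0.35,0.97,0],[0,0,1],0.6],[[0.35,0.97,0],[0,0,1],0.6],[[0.35,0.97,0],[0,0,1],0.6],[[0.35,0.97,0],[0,0,1],0.6]]'

```text
t: 4.95
tool_pos: [0.5538, 0.1496, 0.2393]
tcp_rot: [[-0.964, 0.267, 0.0], [0.267, 0.964, 0.0], [0.0, 0.0, -1.0]]
wrist_force: [0.4, -0.1, 0.4]
grip_width: 0.801
finger_force: 0.0
```

Call:
jog_arm --commands '[[[0.38,0.94,-0.5],[0,0,1],0.6],[[0.38,0.94,-0.7],[0,0,1],0.6],[[0.38,0.94,-0.9],[0,0,1],0.6],[[0.38,0.94,-0.9],[0,0,1],0.6],[[0.38,0.9,-0.9],[0,0,1],0.6]]'

```text
t: 5.58
tool_pos: [0.6013, 0.2662, 0.1409]
tcp_rot: [[-0.992, -0.129, 0.0], [-0.129, 0.992, 0.0], [-0.0, 0.0, -1.0]]
wrist_force: [0.5, -0.7, 0.9]
grip_width: 0.801
finger_force: 0.0
```

Call:
jog_arm --commands '[[[0,0,-0.9],[0,0,0.9],0.6],[[0,0,-0.6],[0,0,0],0.6],[[0,0,0],[0,0,0],0.6],[[0,0,0],[0,0,0],0.6],[[0,0,0],[0,0,0],0.6]]'

```text
t: 6.2
tool_pos: [0.6014, 0.2647, 0.1056]
tcp_rot: [[-0.981, -0.194, 0.002], [-0.194, 0.981, 0.001], [-0.002, 0.0, -1.0]]
wrist_force: [-0.1, 0.9, 0.1]
grip_width: 0.799
finger_force: 0.0
```

```bash
python3 - <<'E'
from h import *
np.set_printoptions(precision=4,suppress=True)
s=arm.observe();print(s['tool_pos'],s['joint_positions'],s['t'])
T=s['tool_pos'];R=s['tcp_rot']
print('yang',np.degrees(np.arctan2(R[1,1],R[0,1])))
for n in('scene','top'):
    p,d=snap(n,n+'1.png');P=cloud(n,d)
    Q=(P-T)@R
    k=(abs(Q[...,0])<.02)&(abs(Q[...,1])<.07)&(Q[...,2]>-.06)&(Q[...,2]<.04)
    for sg in(1,-1):
        q=Q[k&(Q[...,1]*sg>0)]
        if len(q)>5: print(n,sg,len(q),'zmax',np.percentile(q[:,2],[50,95,100]),'x',q[:,0].min(),q[:,0].max(),'y',q[:,1].min(),q[:,1].max())
    print(pane(n,p,(.602,.267),.016,'o',.04))
E
```

```text
[0.6014 0.2647 0.1056] [  2.1077  36.0536 -42.4087  93.6911  27.0725  60.8381  52.9429] 6.2
yang 101.21531315960446
scene 1 97 zmax [-0.024  -0.0006  0.0025] x -0.01499703710249504 0.011436917066374426 y 0.026962296516743995 0.06580472668119017
scene -1 178 zmax [-0.0323 -0.0066  0.0024] x -0.01214508634491541 0.013544266159165246 y -0.06847988919765903 -0.03326513337584571
(array([0.6006, 0.2692]), np.float64(9.43317984839328), ((603.4935302734375, 270.25836181640625), (61.91666030883789, 40.61642837524414), 11.812392234802246), 219, array([0.0402, 0.0558]))
top 1 80 zmax [-0.0503 -0.008  -0.0025] x -0.006180320679961033 0.01465130780506771 y 0.03366551704139937 0.06633029876705744
(array([0.5997, 0.2687]), np.float64(23.466012493197155), ((601.1310424804688, 267.4934387207031), (53.090118408203125, 40.26298904418945), 5.713478088378906), 264, array([0.0374, 0.0518]))
```

Call:
jog_arm --commands '[[[0.03,0.1,-0.8],[0,0,0.1],0.6],[[0,0,-0.9],[0,0,0],0.6],[[0,0,-0.9],[0,0,0],0.6],[[0,0,-0.8],[0,0,0],0.6],[[0,0,-0.4],[0,0,0],0.6]]'

```text
t: 6.92
tool_pos: [0.6005, 0.2664, 0.0071]
tcp_rot: [[-0.979, -0.203, -0.002], [-0.203, 0.979, -0.001], [0.003, -0.0, -1.0]]
wrist_force: [-0.9, -0.1, 0.5]
grip_width: 0.798
finger_force: 0.0
```

Call:
jog_arm --commands '[[[0,0,-0.12],[0,0,0],0.6],[[0,0,0],[0,0,0],0.4],[[0,0,0],[0,0,0],0.3],[[0,0,0],[0,0,0],0.2],[[0,0,0],[0,0,0],0.1]]'

```text
t: 7.55
tool_pos: [0.6021, 0.2675, 0.0075]
tcp_rot: [[-0.979, -0.203, 0.002], [-0.203, 0.979, 0.001], [-0.002, 0.001, -1.0]]
wrist_force: [-0.4, 1.1, 3.6]
grip_width: 0.572
finger_force: 63.1
```

Call:
jog_arm --commands '[[[0,0,0.2],[0,0,0],0],[[0,0,0.6],[0,0,0],0],[[0,0,1],[0,0,0],0],[[0,0,1],[0,0,0],0],[[0,0,1],[0,0,0],0]]'

```text
t: 8.18
tool_pos: [0.6015, 0.2671, 0.103]
tcp_rot: [[-0.979, -0.203, 0.001], [-0.203, 0.979, 0.0], [-0.001, 0.0, -1.0]]
wrist_force: [1.0, -0.1, -1.5]
grip_width: 0.567
finger_force: 62.6
```

Call:
jog_arm --commands '[[[-0.1,-0.6,0.8],[0,0,-0.4],0],[[-0.15,-1,0.2],[0,0,-0.4],0],[[-0.15,-1,0],[0,0,-0.4],0],[[-0.15,-1,0],[0,0,-0.4],0],[[-0.15,-1,0],[0,0,-0.4],0]]'

```text
t: 8.8
tool_pos: [0.5835, 0.1497, 0.1267]
tcp_rot: [[-0.999, -0.041, -0.0], [-0.041, 0.999, -0.001], [0.0, -0.001, -1.0]]
wrist_force: [0.7, -1.1, 0.7]
grip_width: 0.567
finger_force: 62.6
```

Call:
jog_arm --commands '[[[-0.15,-1,0],[0,0,-0.4],0],[[-0.15,-1,0],[0,0,-0.4],0],[[-0.15,-1,0],[0,0,-0.4],0],[[-0.15,-1,0],[0,0,-0.4],0],[[-0.15,-1,0],[0,0,-0.4],0]]'

```text
t: 9.43
tool_pos: [0.5644, 0.0249, 0.1268]
tcp_rot: [[-0.993, 0.119, -0.0], [0.119, 0.993, -0.001], [0.0, -0.001, -1.0]]
wrist_force: [0.5, -0.6, -0.8]
grip_width: 0.567
finger_force: 62.5
```

Call:
jog_arm --commands '[[[-0.1,-1,0],[0,0,-0.4],0],[[-0.1,-1,0],[0,0,-0.4],0],[[-0.1,-1,0],[0,0,-0.4],0],[[-0.1,-0.8,0],[0,0,-0.4],0],[[0,-0.2,0],[0,0,-0.26],0]]'

```text
t: 10.05
tool_pos: [0.5549, -0.0751, 0.1262]
tcp_rot: [[-0.964, 0.266, -0.0], [0.266, 0.964, -0.0], [0.0, -0.0, -1.0]]
wrist_force: [0.6, -0.7, -0.4]
grip_width: 0.575
finger_force: 62.5
```

Call:
jog_arm --commands '[[[0,0,-0.4],[0,0,0],0],[[0,0,-0.4],[0,0,0],0],[[0,0,0],[0,0,0],0],[[0,0,0],[0,0,0],0],[[0,0,0],[0,0,0],0]]'

```text
t: 10.68
tool_pos: [0.5555, -0.0727, 0.1066]
tcp_rot: [[-0.965, 0.261, 0.001], [0.261, 0.965, 0.0], [-0.001, 0.0, -1.0]]
wrist_force: [-0.5, -0.7, -0.4]
grip_width: 0.568
finger_force: 62.5
```

```bash
python3 - <<'E'
from h import *
np.set_printoptions(precision=4,suppress=True)
s=arm.observe();T=s['tool_pos'];R=s['tcp_rot'];print(T,s['t'],s['joint_positions'])
print('yang',np.degrees(np.arctan2(R[1,1],R[0,1])))
W=[]
for n in('scene','top'):
    p,d=snap(n);P=cloud(n,d);z=T[2]+.0085
    u0,v0=proj(n,[.554,-.076,.09])[0].astype(int)
    W.append(cv2.resize(p[v0-50:v0+50,u0-40:u0+40],None,fx=5,fy=5,interpolation=cv2.INTER_CUBIC))
    H=cv2.cvtColor(p,cv2.COLOR_RGB2HSV)
    m=(abs(H[...,0].astype(int)-12)<8)&(H[...,1]>140)&(np.hypot(P[...,0]-T[0],P[...,1]-T[1])<.05)&(abs(P[...,2]-z)<.012)
    q=P[m];print(n,len(q),np.median(q[:,2]),q.mean(0),cv2.minAreaRect((q[:,:2]*1000).astype(np.float32)))
    # lower pile visible side faces
    for lo,hi in((.034,.058),(T[2]-.012,T[2]+.012)):
        k=(P[...,2]>lo)&(P[...,2]<hi)&(np.hypot(P[...,0]-.554,P[...,1]+.076)<.055);Q=(P[k]-[.554,-.076,0])@R
        print(' side',lo,k.sum(),np.percentile(Q[:,0],[1,99]),np.percentile(Q[:,1],[1,99]))
cv2.imwrite('pics/c2.png',np.hstack(W)[:,:,::-1])
E
```

```text
[ 0.5555 -0.0727  0.1066] 10.675 [ 31.9748  25.13   -36.271  107.52    18.2891  53.1608  62.0491]
yang 74.87089104637865
scene 314 0.11477720624915932 [ 0.5601 -0.0718  0.1144] ((561.6248779296875, -72.99443054199219), (48.67558288574219, 70.04794311523438), 18.2904109954834)
 side 0.034 261 [-0.0543  0.031 ] [-0.0471  0.0251]
 side 0.09461652946181245 569 [-0.0333  0.0272] [-0.0324  0.0341]
top 171 0.11491685616266678 [ 0.5395 -0.0682  0.1148] ((538.9794311523438, -68.1851806640625), (41.19487762451172, 30.877349853515625), 73.66957092285156)
 side 0.034 79 [-0.0108  0.0521] [-0.0384  0.0485]
 side 0.09461652946181245 247 [0.0021 0.0316] [-0.0207  0.0377]
```

View pics/c2.png

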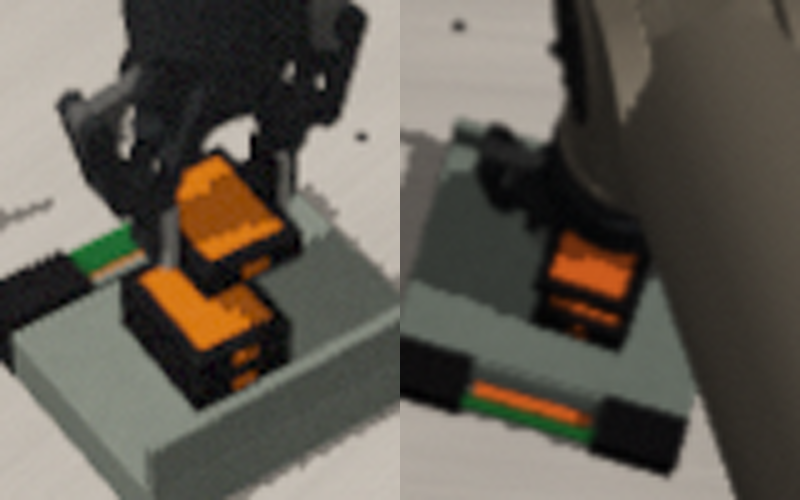

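Call:
jog_arm --commands '[[[-0.06,-0.12,-0.3],[0,0,0],0],[[0,0,-0.5],[0,0,0],0],[[0,0,-0.4],[0,0,0],0],[[0,0,-0.12],[0,0,0],0],[[0,0,0],[0,0,0],0]]'

```text
t: 11.4
tool_pos: [0.5536, -0.0759, 0.073]
tcp_rot: [[-0.965, 0.261, -0.001], [0.261, 0.965, 0.0], [0.001, 0.0, -1.0]]
wrist_force: [-0.1, -0.8, -1.3]
grip_width: 0.568
finger_force: 62.5
```

Call:
jog_arm --commands '[[[0.02,0,-0.06],[0,0,0],0],[[0,0,-0.06],[0,0,0],0],[[0,0,-0.03],[0,0,0],0],[[0,0,0],[0,0,0],0],[[0,0,0],[0,0,0],0]]'

```text
t: 12.02
tool_pos: [0.5543, -0.076, 0.0697]
tcp_rot: [[-0.965, 0.261, 0.0], [0.261, 0.965, 0.0], [-0.0, 0.0, -1.0]]
wrist_force: [0.0, 0.2, -1.2]
grip_width: 0.572
finger_force: 62.5
```

Call:
jog_arm --commands '[[[0,0,-0.02],[0,0,0],0],[[0,0,-0.02],[0,0,0],0],[[0,0,0],[0,0,0],0],[[0,0,0],[0,0,0],0],[[0,0,0],[0,0,0],0]]'

```text
t: 12.65
tool_pos: [0.5543, -0.076, 0.0694]
tcp_rot: [[-0.965, 0.261, 0.0], [0.261, 0.965, -0.0], [-0.0, -0.0, -1.0]]
wrist_force: [-1.3, -0.4, 7.6]
grip_width: 0.567
finger_force: 63.4
```

Call:
jog_arm --commands '[[[0,0,0.02],[0,0,0],0.2],[[0,0,0],[0,0,0],0.4],[[0,0,0],[0,0,0],0.6],[[0,0,0],[0,0,0],0.6],[[0,0,0.3],[0,0,0],0.6]]'

```text
t: 13.28
tool_pos: [0.5537, -0.076, 0.0763]
tcp_rot: [[-0.965, 0.261, -0.001], [0.261, 0.965, 0.0], [0.001, 0.0, -1.0]]
wrist_force: [0.6, -0.8, 0.2]
grip_width: 0.799
finger_force: 0.0
```

Call:
jog_arm --commands '[[[0,0,0.6],[0,0,0],0.6],[[0,0,1],[0,0,0],0.6],[[0,0,1],[0,0,0],0.6],[[0,-0.5,1],[0,0,-0.6],0.6],[[-0.2,-1,0.6],[0,0,-1],0.6]]'

```text
t: 13.9
tool_pos: [0.5503, -0.1131, 0.1841]
tcp_rot: [[-0.924, 0.383, 0.003], [0.383, 0.924, -0.0], [-0.003, 0.001, -1.0]]
wrist_force: [0.3, -0.4, -0.6]
grip_width: 0.799
finger_force: 0.0
```

Call:
jog_arm --commands '[[[-0.4,-1,0],[0,0,-1],0],[[-0.4,-1,0],[0,0,-1],-0.2],[[-0.4,-1,0],[0,0,-1],-0.2],[[-0.4,-1,0],[0,0,-1],-0.2],[[-0.4,-1,0],[0,0,-1],-0.2]]'

```text
t: 14.52
tool_pos: [0.4983, -0.2402, 0.1813]
tcp_rot: [[-0.698, 0.716, -0.0], [0.716, 0.698, 0.0], [0.001, -0.0, -1.0]]
wrist_force: [0.6, -0.8, 0.5]
grip_width: 0.397
finger_force: 0.0
```

```bash
python3 - <<'E'
from h import *
np.set_printoptions(precision=4,suppress=True)
s=arm.observe();print(s['tool_pos'],s['t'],s['joint_positions'])
W=[]
for n in('scene','top'):
    p,d=snap(n);P=cloud(n,d);Z=P[...,2]
    u0,v0=proj(n,[.554,-.076,.08])[0].astype(int)
    W.append(cv2.resize(p[v0-40:v0+40,u0-40:u0+40],None,fx=5,fy=5,interpolation=cv2.INTER_CUBIC))
    print(n,pane(n,p,(.5545,-.076),.078,'o',.04))
    a=np.radians(-15.2);A=np.array([[np.cos(a),np.sin(a)],[-np.sin(a),np.cos(a)]])
    D=(P[...,:2]-[.5543,-.076])@A.T
    near=(abs(D)<.045).all(-1)
    for lo,hi in((.033,.044),(.048,.060),(.064,.075),(.0755,.082)):
        q=D[near&(Z>lo)&(Z<hi)];
        if len(q)>8:print(lo,len(q),np.percentile(q,[3,97],axis=0).round(4).ravel())
    q=P[near&(Z>.073)&(Z<.083)];print(np.median(q[:,2]),cv2.minAreaRect((q[:,:2]*1000).astype(np.float32)))
cv2.imwrite('pics/c3.png',np.hstack(W)[:,:,::-1])
E
```

```text
[ 0.4983 -0.2402  0.1813] 14.525 [ 45.116   17.8107 -28.8262 104.6725   9.7914  60.0014  56.8011]
scene (array([ 0.5538, -0.0752]), np.float64(-16.96539933817749), ((558.3073120117188, -80.51618957519531), (47.83567428588867, 66.99418640136719), 77.46806335449219), 329, array([0.0381, 0.0583]))
0.033 135 [-0.0323 -0.0389  0.0321  0.0233]
0.048 128 [-0.0292 -0.0256  0.0319  0.0219]
0.064 132 [-0.0304 -0.025   0.0322  0.0219]
0.0755 480 [-0.03   -0.0237  0.0312  0.0234]
0.07771164382608087 ((555.285400390625, -76.34078979492188), (51.92219161987305, 67.72404479980469), 73.03972625732422)
top (array([ 0.5544, -0.0754]), np.float64(-14.839826245314839), ((554.3255004882812, -75.59524536132812), (35.95327377319336, 50.40556335449219), 74.69107055664062), 280, array([0.0363, 0.0505]))
0.033 88 [-0.0425 -0.0429  0.0434  0.0403]
0.048 27 [-0.0326 -0.0246  0.0004  0.0223]
0.064 107 [-0.0321 -0.0221  0.0284  0.0256]
0.0755 347 [-0.0302 -0.0217  0.0301  0.0248]
0.07753002399003917 ((554.5699462890625, -74.45892333984375), (49.63602828979492, 65.0088882446289), 74.72315979003906)
```

View pics/c3.png

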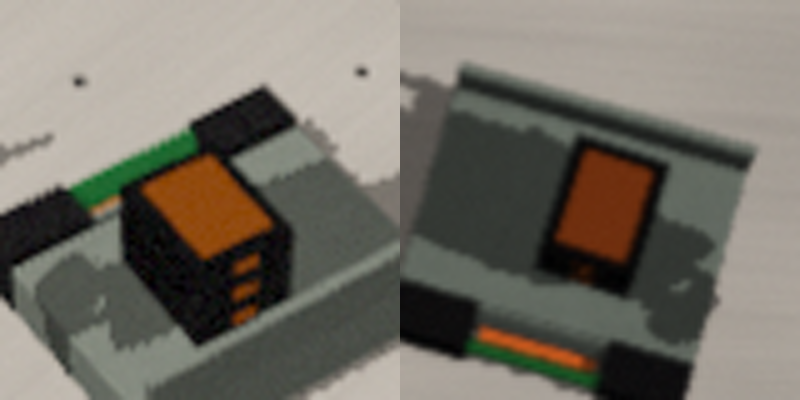

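Call:
jog_arm --commands '[[[-0.2,-0.5,0],[0,0,-1],-0.2],[[-0.2,-0.5,0],[0,0,-1],-0.2],[[-0.2,-0.5,0],[0,0,-1],-0.2],[[-0.2,-0.5,-0.4],[0,0,-1],-0.2],[[-0.2,-0.4,-0.6],[0,0,-1],-0.2]]'

```text
t: 15.25
tool_pos: [0.475, -0.2985, 0.1568]
tcp_rot: [[-0.367, 0.93, 0.002], [0.93, 0.367, -0.0], [-0.001, 0.002, -1.0]]
wrist_force: [0.0, -1.1, 0.7]
grip_width: 0.395
finger_force: 0.0
```

Call:
jog_arm --commands '[[[0,0,-0.6],[0,0,-1],-0.2],[[0,0,-0.4],[0,0,-0.2],-0.2],[[0,0,0],[0,0,0],-0.2],[[0,0,0],[0,0,0],-0.2],[[0,0,0],[0,0,0],-0.2]]'

```text
t: 15.88
tool_pos: [0.4748, -0.2986, 0.1322]
tcp_rot: [[-0.279, 0.96, 0.001], [0.96, 0.279, -0.001], [-0.001, 0.001, -1.0]]
wrist_force: [-0.8, 0.1, 0.4]
grip_width: 0.399
finger_force: 0.0
```

```bash
python3 - <<'E'
from h import *
np.set_printoptions(precision=4,suppress=True)
s=arm.observe();T=s['tool_pos'];R=s['tcp_rot'];print(T,s['t'],s['joint_positions'])
print('yang',np.degrees(np.arctan2(R[1,1],R[0,1])))
W=[]
for n in('scene','top'):
    p,d=snap(n);P=cloud(n,d);Z=P[...,2]
    u0,v0=proj(n,[.472,-.301,.1])[0].astype(int)
    W.append(cv2.resize(p[v0-40:v0+40,u0-40:u0+40],None,fx=5,fy=5,interpolation=cv2.INTER_CUBIC))
    Q=(P-T)@R;k=(abs(Q[...,0])<.02)&(abs(Q[...,1])<.06)&(Q[...,2]>-.02)&(Q[...,2]<.02)
    for sg in(1,-1):
        q=Q[k&(Q[...,1]*sg>0)]
        if len(q)>5: print(n,sg,len(q),'zmax',np.percentile(q[:,2],[95,100]),'y',np.percentile(q[:,1],[2,98]))
    k=(Z>.072)&(Z<.085)&(np.hypot(P[...,0]-.472,P[...,1]+.301)<.065)
    q=P[k];print(len(q),cv2.minAreaRect((q[:,:2]*1000).astype(np.float32)))
cv2.imwrite('pics/c4.png',np.hstack(W)[:,:,::-1])
E
```

```text
[ 0.4748 -0.2986  0.1322] 15.875 [ 45.417   20.914  -21.6899 106.5815   9.3629  54.1587  35.7355]
yang 16.20509489160537
scene 1 77 zmax [0.0026 0.0082] y [0.018  0.0308]
scene -1 107 zmax [0.0041 0.0095] y [-0.0307 -0.0155]
239 ((472.9216003417969, -301.44891357421875), (13.020482063293457, 90.46786499023438), 12.596307754516602)
top 1 17 zmax [0.0025 0.0059] y [0.0174 0.03  ]
top -1 17 zmax [0.0039 0.0053] y [-0.0304 -0.0169]
99 ((467.7615966796875, -287.34930419921875), (10.897912979125977, 61.041343688964844), 16.14491844177246)
```

View pics/c4.png

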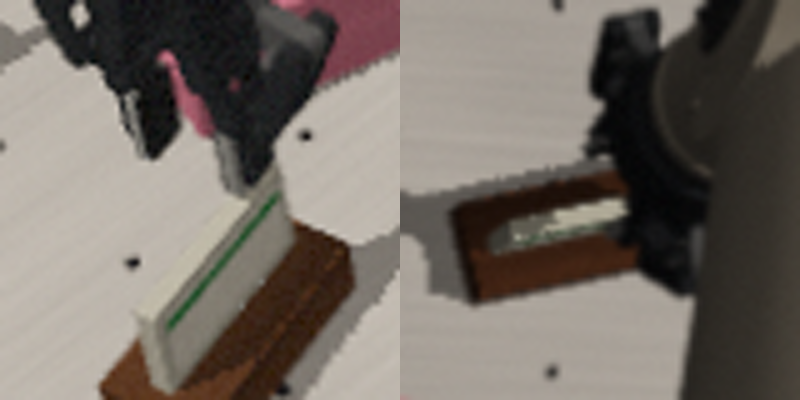

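Call:
jog_arm --commands '[[[-0.11,-0.1,0],[0,0,-0.1],-0.2],[[0,0,-0.6],[0,0,0],-0.2],[[0,0,-0.9],[0,0,0],-0.2],[[0,0,-0.9],[0,0,0],-0.2],[[0,0,-0.4],[0,0,0],-0.2]]'

```text
t: 16.6
tool_pos: [0.4702, -0.3004, 0.0595]
tcp_rot: [[-0.271, 0.963, -0.003], [0.963, 0.271, 0.002], [0.003, -0.002, -1.0]]
wrist_force: [1.3, -0.7, -1.3]
grip_width: 0.4
finger_force: 0.0
```

Call:
jog_arm --commands '[[[0,0,0],[0,0,0],-0.4],[[0,0,0],[0,0,0],-0.6],[[0,0,0],[0,0,0],-0.8],[[0,0,0],[0,0,0],-1],[[0,0,0],[0,0,0],-1]]'

```text
t: 17.23
tool_pos: [0.4722, -0.3014, 0.0625]
tcp_rot: [[-0.271, 0.963, 0.002], [0.963, 0.271, -0.001], [-0.001, 0.001, -1.0]]
wrist_force: [-0.8, 0.5, 4.9]
grip_width: 0.101
finger_force: 58.8
```

Call:
jog_arm --commands '[[[0,0,0.2],[0,0,0],-1],[[0,0,0.5],[0,0,0],-1],[[0,0,0.8],[0,0,0],-1],[[0,0,1],[0,0,0],-1],[[0,0.4,0.7],[0,0,0],-1]]'

```text
t: 17.85
tool_pos: [0.4716, -0.2916, 0.1432]
tcp_rot: [[-0.269, 0.963, 0.001], [0.963, 0.269, -0.001], [-0.001, 0.001, -1.0]]
wrist_force: [-0.7, 0.1, -1.5]
grip_width: 0.104
finger_force: 58.5
```

Call:
jog_arm --commands '[[[0.07,0.9,0],[0,0,-0.6],-1],[[0.07,0.9,0],[0,0,-0.6],-1],[[0.07,0.9,0],[0,0,-0.6],-1],[[0.07,0.9,0],[0,0,-0.6],-1],[[0.07,0.9,0],[0,0,-0.6],-1]]'

```text
t: 18.48
tool_pos: [0.4799, -0.1769, 0.1419]
tcp_rot: [[-0.033, 0.999, -0.0], [0.999, 0.033, 0.0], [0.0, -0.0, -1.0]]
wrist_force: [0.8, -0.2, -0.8]
grip_width: 0.103
finger_force: 58.5
```

Call:
jog_arm --commands '[[[0.07,0.9,0],[0,0,-0.6],-1],[[0.07,0.9,0],[0,0,-0.6],-1],[[0.07,0.9,0],[0,0,-0.6],-1],[[0.07,0.9,0],[0,0,-0.6],-1],[[0.07,0.9,0],[0,0,-0.6],-1]]'

```text
t: 19.1
tool_pos: [0.4885, -0.0645, 0.1419]
tcp_rot: [[0.205, 0.979, -0.0], [0.979, -0.205, 0.0], [0.0, -0.0, -1.0]]
wrist_force: [0.9, -0.7, -1.5]
grip_width: 0.105
finger_force: 58.5
```

Call:
jog_arm --commands '[[[0,0.7,0],[0,0,-0.3],-1],[[0,0,0],[0,0,0],-1],[[0,0,0],[0,0,0],-1],[[0,0,0],[0,0,0],-1],[[0,0,0],[0,0,0],-1]]'

```text
t: 19.73
tool_pos: [0.4889, -0.0492, 0.1416]
tcp_rot: [[0.229, 0.973, -0.0], [0.973, -0.229, -0.0], [-0.0, -0.0, -1.0]]
wrist_force: [0.2, -0.3, 0.0]
grip_width: 0.104
finger_force: 58.5
```

```bash
cat > look.py <<'E'
from h import *
import sys
np.set_printoptions(precision=4,suppress=True)
s=arm.observe();T=s['tool_pos'];R=s['tcp_rot'];print(T,s['t'],s['wrist_force'],s['finger_force'],s['joint_positions'])
print('yang',np.degrees(np.arctan2(R[1,1],R[0,1])))
W=[]
for n in('scene','top'):
    p,d=snap(n);P=cloud(n,d);Z=P[...,2]
    u0,v0=proj(n,[T[0],T[1],T[2]-.01])[0].astype(int)
    W.append(cv2.resize(p[v0-45:v0+45,u0-40:u0+40],None,fx=5,fy=5,interpolation=cv2.INTER_CUBIC))
    Q=(P-T)@R  # tool frame: x along holder width, y along thickness, z down
    w=p.astype(int).min(-1)
    k=(abs(Q[...,0])<.06)&(abs(Q[...,1])<.015)&(Q[...,2]>-.025)&(Q[...,2]<.033)&(w>75)
    q=Q[k];print(n,len(q),'x',np.percentile(q[:,0],[1,99]),'y',np.percentile(q[:,1],[2,50,98]),'z',np.percentile(q[:,2],[1,99]))
    e=q[abs(q[:,0])>.025]
    for sg in(1,-1):
        e=q[(q[:,0]*sg>.02)]
        if len(e)>5:print('  end',sg,len(e),'z',np.percentile(e[:,2],[2,98]),'y',np.percentile(e[:,1],[2,50,98]))
    f=q[(q[:,2]>-.012)&(q[:,2]<.026)&(abs(q[:,0])>.012)]
    if len(f)>20:
        A=np.c_[f[:,0],f[:,2],np.ones(len(f))];print('  face y= a*x+b*z+c',np.linalg.lstsq(A,f[:,1],rcond=None)[0])
cv2.imwrite('pics/'+sys.argv[1],np.hstack(W)[:,:,::-1])
E
python3 look.py c5.png
```

```text
[ 0.4889 -0.0492  0.1416] 19.725 [ 0.245  -0.3085  0.0219] 58.475550413131714 [ 22.4971  13.8625 -24.8275 114.9862   7.286   52.6167 -19.3616]
yang -13.231406255708247
scene 528 x [-0.0451  0.0455] y [-0.0042  0.0049  0.0104] z [-0.0204  0.032 ]
  end 1 120 z [-0.0067  0.0312] y [0.0026 0.0051 0.0079]
  end -1 220 z [-0.0188  0.0303] y [-0.0038  0.0043  0.0073]
  face y= a*x+b*z+c [ 0.0209 -0.0146  0.0048]
top 22 x [0.0309 0.0463] y [-0.0032  0.0012  0.0052] z [-0.02   0.009]
  end 1 22 z [-0.02    0.0077] y [-0.0032  0.0012  0.0052]
```

View pics/c5.png

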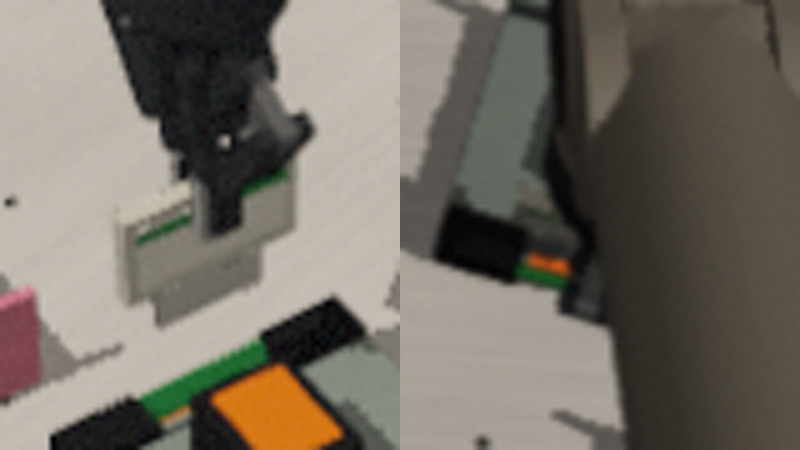

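Call:
jog_arm --commands '[[[0.03,0.03,-0.5],[0,0,0.03],-1],[[0,0,-0.7],[0,0,0],-1],[[0,0,-0.5],[0,0,0],-1],[[0,0,-0.16],[0,0,0],-1],[[0,0,0],[0,0,0],-1]]'

```text
t: 20.45
tool_pos: [0.4897, -0.0477, 0.0949]
tcp_rot: [[0.225, 0.974, -0.0], [0.974, -0.225, 0.0], [0.0, -0.0, -1.0]]
wrist_force: [0.1, -0.4, -0.3]
grip_width: 0.105
finger_force: 58.5
```

```bash
python3 look.py c6.png
```

```text
[ 0.4897 -0.0477  0.0949] 20.45 [ 0.0574 -0.3794 -0.2782] 58.48976790904999 [ 21.3165  17.7766 -24.1624 117.2118   9.8397  46.9241 -21.5875]
yang -13.013733756937148
scene 478 x [-0.0453  0.044 ] y [-0.0043  0.0048  0.0105] z [-0.0206  0.0318]
  end 1 103 z [-0.0028  0.0311] y [0.0021 0.005  0.0076]
  end -1 206 z [-0.0187  0.0308] y [-0.0044  0.0044  0.0079]
  face y= a*x+b*z+c [0.0138 0.0192 0.0047]
top 16 x [0.0338 0.0457] y [-0.0016  0.0024  0.0059] z [-0.0221 -0.015 ]
  end 1 16 z [-0.0218 -0.015 ] y [-0.0016  0.0024  0.0059]
```

View pics/c6.png

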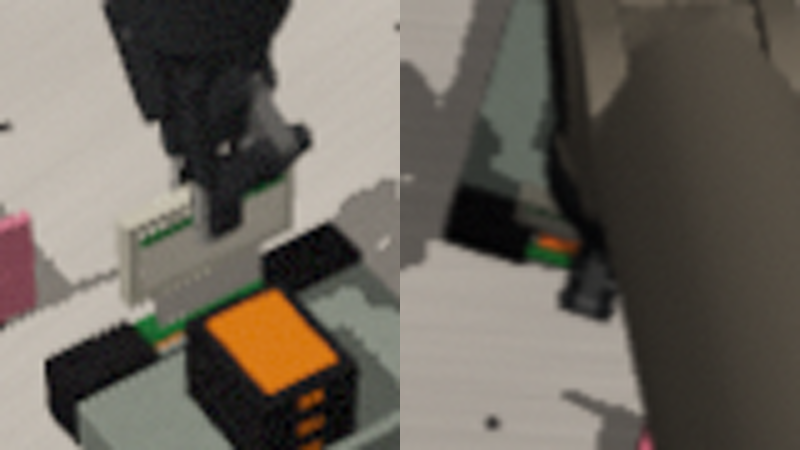

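Call:
jog_arm --commands '[[[0,-0.02,-0.1],[0,0,0],-1],[[0,0,-0.1],[0,0,0],-1],[[0,0,-0.1],[0,0,0],-1],[[0,0,-0.1],[0,0,0],-1],[[0,0,0],[0,0,0],-1]]'

```text
t: 21.18
tool_pos: [0.4895, -0.0483, 0.0848]
tcp_rot: [[0.225, 0.974, -0.0], [0.974, -0.225, 0.0], [-0.0, -0.0, -1.0]]
wrist_force: [-0.3, -0.0, -0.5]
grip_width: 0.106
finger_force: 58.5
```

Tip is 8 mm inside with no side force; continue.

Call:
jog_arm --commands '[[[0,0,-0.1],[0,0,0],-1],[[0,0,-0.08],[0,0,0],-1],[[0,0,-0.08],[0,0,0],-1],[[0,0,-0.06],[0,0,0],-1],[[0,0,0],[0,0,0],-1]]'

```text
t: 21.8
tool_pos: [0.4897, -0.0482, 0.0771]
tcp_rot: [[0.225, 0.974, -0.0], [0.974, -0.225, -0.0], [-0.0, -0.0, -1.0]]
wrist_force: [-0.9, 1.4, 2.3]
grip_width: 0.104
finger_force: 58.8
```

Call:
jog_arm --commands '[[[0,0,-0.08],[0,0,0],-1],[[0,0,-0.08],[0,0,0],-1],[[0,0,-0.08],[0,0,0],-1],[[0,0,-0.04],[0,0,0],-1],[[0,0,0],[0,0,0],-1]]'

```text
t: 22.42
tool_pos: [0.4899, -0.0483, 0.0703]
tcp_rot: [[0.225, 0.974, 0.0], [0.974, -0.225, -0.0], [-0.0, 0.0, -1.0]]
wrist_force: [-1.7, 0.2, 5.9]
grip_width: 0.104
finger_force: 59.5
```

Call:
jog_arm --commands '[[[0,0,-0.04],[0,0,0],-1],[[0,0,-0.03],[0,0,0],-1],[[0,0,-0.02],[0,0,0],-1],[[0,0,0],[0,0,0],-1],[[0,0,0],[0,0,0],-1]]'

```text
t: 23.05
tool_pos: [0.4899, -0.0483, 0.0685]
tcp_rot: [[0.225, 0.974, 0.0], [0.974, -0.225, -0.0], [-0.0, 0.0, -1.0]]
wrist_force: [-2.4, 0.3, 8.7]
grip_width: 0.102
finger_force: 59.9
```

Call:
jog_arm --commands '[[[0,0,-0.02],[0,0,0],-1],[[0,0,-0.02],[0,0,0],-1],[[0,0,0],[0,0,0],-1],[[0,0,0],[0,0,0],-1],[[0,0,0],[0,0,0],-1]]'

```text
t: 23.68
tool_pos: [0.4899, -0.0483, 0.0684]
tcp_rot: [[0.226, 0.974, -0.0], [0.974, -0.226, -0.001], [-0.001, 0.0, -1.0]]
wrist_force: [-5.3, 0.2, 17.6]
grip_width: 0.104
finger_force: 61.2
```

```bash
python3 look.py c7.png
```

```text
[ 0.4899 -0.0483  0.0684] 23.675 [-5.2624  0.1761 17.608 ] 61.20985150337219 [ 20.5472  20.1563 -23.4553 118.2719  11.5219  43.7032 -23.0366]
yang -13.038437333122621
scene 431 x [-0.0449  0.0452] y [-0.0047  0.0046  0.0106] z [-0.0211  0.0302]
  end 1 87 z [-0.0042  0.0281] y [0.0023 0.0047 0.0074]
  end -1 197 z [-0.0194  0.0298] y [-0.0047  0.0042  0.0073]
  face y= a*x+b*z+c [ 0.0153 -0.0118  0.0047]
top 9 x [0.0332 0.0416] y [-0.0031 -0.0002  0.0031] z [-0.021  -0.0128]
  end 1 9 z [-0.0207 -0.013 ] y [-0.0031 -0.0002  0.0031]
```

View pics/c7.png

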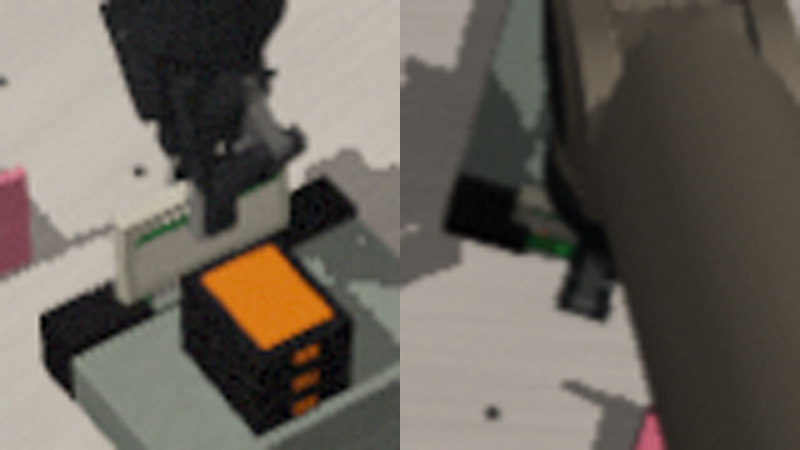

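The shoulders sit on the cheeks: the tool stopped at z = 0.0684 and the force jumped to 17.6 N. The pile is flush in the picture.

```bash
python3 -c "
from cell import arm
print(arm.finish_job())"
```

```text
the job is handed in; nothing more can be done
None
```

The job is handed in, with no verdict returned: the orange cassette lies flush on the pile and let go, and the gripper is still holding the label holder pressed home on the cheeks at about 18 N.

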